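# Start an embossing cycle from three control boxes

### The job

Start the embossing press from the three grey control boxes on the bench, using only your closed fingertips: first press down the raised end of the wide rocker until it has tipped fully over, then push the square key fully in, where it stays, and last press the big mushroom palm button fully down and finish with it still held down. Leave the narrow rocker and the round key alone. Do not grasp, lift or shift anything: the boxes and all the bottles and tools stay standing where they are.

Things in the scene. Friction and masses are not known exactly. Their poses are not given: they have to be found in the camera images.
- rocker_box: grey box, 120 (x) by 150 (y) by 50 mm tall, 1.1 to 1.7 kg, standing loose on four rubber feet; origin at the centre of its underside, z up. On its top lie two black paddle rockers, side by side, that pivot about the box's y axis: the wide one centred 36 mm to the box's +y side, the narrow one 40 mm to its -y side
- wide_rocker (a joint): tilt of the wide rocker (black, 68 mm long along the box's x, 36 mm wide, shallow V seen from the side, pivot at mid-length, level with the box top): 0 = its +x half raised and its -x half level (start, up to 0.04), 0.35 rad = fully over, +x half level and -x half raised. Moves stiffly under about 3 N at the end point, stops hard at 0.35 and stays where it is left; counts as over beyond 0.28
- wide_rocker_end (a point): point to press on the wide rocker: on the upper face of its raised +x half, 24 mm from the pivot, mid-width; at the start 62 mm above the table, about 8 mm lower when tipped over
- narrow_rocker (a joint): tilt of the narrow rocker (68 mm long, 16 mm wide, same shape and sense), to be left at about 0
- narrow_rocker_end (a point): the like point on the narrow rocker's raised half; not to be pressed
- key_box: grey box, 90 (x) by 132 (y) by 55 mm tall, 1.0 to 1.6 kg, standing loose on rubber feet at any yaw; origin at the centre of its underside, z up. Two black keys stand up from its top: the square one 31 mm to the box's +y side, the round one 31 mm to its -y side
- square_key (a joint): travel of the square key: 0 = out (start), 0.006 m = fully in at a hard stop. Moves straight down under about 3 N and stays where it is left; counts as in beyond 0.0045
- square_key_top (a point): centre of the upper face of the square key, 26 by 26 mm, 13 mm above the box top (68 mm above the table) when out
- round_key (a joint): travel of the round key, same sense and stiffness, to be left at 0
- round_key_top (a point): centre of the upper face of the round key, 26 mm across, 68 mm above the table; not to be pressed
- palm_box: grey box, 110 by 110 by 50 mm tall, 1.0 to 1.6 kg, standing loose on rubber feet at any yaw; origin at the centre of its underside, z up; one big black mushroom button on its top
- palm_button (a joint): travel of the mushroom button: 0 = up, 0.008 m = fully down at a hard stop. A spring returns it when let go; it begins to move at about 3 N and is fully down at 9 N; counts as down beyond 0.0055
- palm_top (a point): centre of the mushroom button's slightly domed top, 64 mm across, 30 mm above the box top (80 mm above the table) when up
- dye_bottle: bystander, loose: amber dye bottle, 48 mm across, 115 mm tall; origin at the centre of its underside
- glue_jar: bystander, loose: white jar with black lid, 60 mm across, 65 mm tall; origin at the centre of its underside
- ink_bottle: bystander, loose: small clear bottle, 38 mm across, 85 mm tall; origin at the centre of its underside
- mallet: bystander, loose: mallet standing on its white 62 mm round head (79 mm tall), dark wooden handle sticking out level along its -x to 150 mm from the origin; origin at the centre of the head's underside
- brush_cup: bystander, loose: blue ceramic cup of brushes, 80 mm across, 200 mm tall with the brushes; origin at the centre of its underside
- press_weight: bystander, loose: steel weight with a small knob, 54 mm across, 57 mm tall; origin at the centre of its underside
- bevel_tool: bystander, loose: hand tool like a screwdriver, lying flat, about 200 mm long along its x; origin at its middle, on the underside
Not all that is in view belongs to the job. Leave any orange or pink look-alike of the rocker_box alone.

How it is judged:
By the outcome, as a careful person would: the job done as asked, in the order asked, and still so for the second after the job is handed in, while the arm keeps its last pose, push and grip.
It also fails if it takes over 45 s, if anything falls off the work surface, if the arm or the gripper's body presses on something with over 40 N, if the wrist force passes 120 N, or if a joint passes its speed limit or range.

### The arm

A 6-joint arm with a two-finger parallel gripper is mounted at the origin on the work surface. World frame = base frame: x ahead of the robot, y to its left, z up, the work surface at z = 0. Lengths are in mm, angles in rad, forces in N, time in s.
With the tool pointing down it reaches from about 400 to 925 mm from the base axis. Payload 12.5 kg.
Tool frame: the origin (TCP) lies midway between the tips of the shut fingers; the grasp point (between the pads) lies 19 mm behind it (env.pinch_z is the z of the grasp point in the tool frame, in mm); z points along the fingers, y is the line along which they close (so a half turn about z gives the same grasp; the last joint's range is limited). The gripper opens to 95 mm and grips with 3 to 60 N. Pads are 20 mm wide; open, the fingers measure 119 mm over their backs; the gripper's body (75 mm by 180 mm) begins 59 mm behind the grasp point.
Start: joints at [1.009, 0.491, 1.559, -0, 1.092, -0.106], TCP at [275.101, 561.221, 192.961] pointing down, gripper open.
Joint ranges: [-3.1, 3.1], [-0.84, 2.19], [0.05, 2.79], [-1.13, 4.28], [0.06, 2.93], [-2.69, 2.69]. Speed limits (rad/s): [2.22, 2.22, 2.79, 3.14, 3.14, 3.14].

### API

Orientations are given as [roll, pitch, yaw] about the fixed x, y, z axes, in that order (R = Rz(yaw) Ry(pitch) Rx(roll)).
In Python, from cell import env, eyes gives the robot as it stands.
- The arm moves only by the shell command python3 -m inch 'ROWS'. ROWS is JSON, a list of rows, each a list of 3 entries, a list of its own where there are three numbers: the shift along the tool's x, y, z in units of 60 mm (1.0 is 60 mm), then the turn about the tool's z in units of 5 degrees (1.0 is 5 degrees), then the closure, from -1 (fully open) to 1 (shut). In form: [[[tx, ty, tz], turn, claw], ...]. A call has exactly 10 rows; each row shifts and turns the commanded pose from where the row before left it, along the tool's axes as they then stand; what a row does not reach is not made up. A row lasts 1/8 s, in which the tool goes at most 62.5 mm and 10.7 degrees, less where a joint would pass 70% of its speed; a pose out of reach is approached as far as the arm can. A call is refused whole if a number of a shift passes 1 or a number of a turn 1, either way. A call with a gripper value outside its range is refused whole. The fingers move at their own pace and stop on an object; the grip force is fixed at half the most. Time passes only in rows, so rows that do not move let the fingers close, or fill a call up. It gives the time, the measured TCP pose, the force, the opening and the grip force at its end, in the units of the state.
- env.state(): the state, without advancing time (a new reading comes with each control period).
- eyes.read_camera(name): name is "scene" or "top" or "wrist"; returns a dict with "pixels" (480x640x3 uint8, red, green, blue), "fx", "fy", "cx", "cy" (pixels), "distortion" ([k1, k2, p1, p2, k3] as OpenCV has them; the pictures are not rectified), "extrinsics" (4x4, takes a point from world to camera coordinates). Camera axes: x right, y down, z forward; pixel columns grow to the right and rows downward; lengths in mm; the calibration is good to about 2 mm. A picture is of the moment at which its call begins. There is no depth.
- env.job_done(): hands the job in; it is judged then, once.
Trained networks look in a picture, given as the dict that the camera call returned (one of the last four; its "shot" number tells which), for a name from the list of things; names that differ only in an ending like _2 or _b are one class to them, and where a whole thing is asked for, a point or a joint stands for the part that bears it (a point fixed in the world has none). Each returns a list of dicts, best first, with "score" (0 to 1); they miss things now and then, are a little off and sometimes report something else, mostly with a low value. They report only what shows in the picture. A call takes as long as a camera call. They do not tell look-alikes from the thing itself.
- eyes.boxes_of(name, picture): "centre" ([row, column] in pixels, amid what is visible of it).
- eyes.cut_out(name, picture): "mask" (480x640 bool, what is visible of it) and "centre" ([row, column] in pixels, amid what is visible of it).
- eyes.spot_point(name, picture): "centre" ([row, column] in pixels: a listed point, or the origin of a listed thing).
The state is a dict: "t": time; "joints": joint angles; "qvel": joint speeds; "tau": joint torques, N m; "eef_pos": TCP position; "tcp_rot": TCP orientation; "ft_force": force on the tool from outside, world axes, zero at the start; "moment": the same for the moment, N m; "opening": opening from 0.0 (shut) to 1.0 (fully open); "grip_force": force on a finger pad.
Only numpy, scipy, OpenCV 4.12 (cv2) and the standard library are available. Lean on these libraries where they do the work, as an engineer would, in place of code of your own. Each camera call takes 0.05 s, during which the arm holds its last target. There are 200 camera calls.

## Working session

There is one attempt and no reset: what is moved stays moved. The work goes in short steps, Python scripts to look and compute and a shell command to move; the robot and the scene stay as the last step left them, time stands still between calls to the robot, and variables do not carry over. Pictures are saved under pics/ and viewed, at most 10 in all, crops included, and the job is handed in when it is done.

```bash
mkdir -p pics; cat > h.py <<'E'
import numpy as np, cv2
from cell import env, eyes
def K(p): return np.array([[p["fx"],0,p["cx"]],[0,p["fy"],p["cy"]],[0,0,1.]])
def ray(p,rc):
    u=cv2.undistortPoints(np.array([[[rc[1],rc[0]]]],float),K(p),np.array(p["distortion"],float))[0,0]
    E=np.array(p["extrinsics"]);R,t=E[:3,:3],E[:3,3]
    return -R.T@t, R.T@np.array([u[0],u[1],1])
def at_z(p,rc,z):
    o,d=ray(p,rc); return o+d*(z-o[2])/d[2]
def proj(p,X):
    E=np.array(p["extrinsics"])
    r,_=cv2.projectPoints(np.array(X,float).reshape(-1,3),cv2.Rodrigues(E[:3,:3])[0],E[:3,3],K(p),np.array(p["distortion"],float))
    return r.reshape(-1,2)[:,::-1]
def save(p,n,crop=None,s=1):
    im=p["pixels"][:,:,::-1]
    if crop: im=im[crop[0]:crop[1],crop[2]:crop[3]]
    cv2.imwrite("pics/"+n,cv2.resize(im,None,fx=s,fy=s,interpolation=cv2.INTER_CUBIC))
E
python3 - <<'E'
from h import *
np.set_printoptions(precision=1,suppress=True)
Z=dict(wide_rocker_end=62,narrow_rocker_end=62,square_key_top=68,round_key_top=68,palm_top=80,rocker_box=0,key_box=0,palm_box=0,dye_bottle=0,glue_jar=0,ink_bottle=0,mallet=0,brush_cup=0,press_weight=0,bevel_tool=0)
for c in ("top","scene"):
    p=eyes.read_camera(c); save(p,c+"1.png")
    for n,z in Z.items():
        print(c,n,[(round(d["score"],2),np.round(d["centre"]),at_z(p,d["centre"],z)[:2]) for d in eyes.spot_point(n,p)[:3]])
print(env.state())
E
```

```text
top wide_rocker_end [(0.73, array([350., 421.]), array([ 284.8, -328.7])), (0.57, array([318., 470.]), array([ 385.4, -482.5])), (0.49, array([250., 407.]), array([ 593. , -291.6]))]
top narrow_rocker_end [(0.61, array([267., 423.]), array([ 541. , -339.3])), (0.61, array([298., 484.]), array([ 447.1, -528.5])), (0.47, array([331., 402.]), array([ 343.8, -270.8]))]
top square_key_top [(0.74, array([269., 406.]), array([ 533.1, -283.9])), (0.51, array([266., 218.]), array([534.8, 293.3]))]
top round_key_top [(0.54, array([281., 212.]), array([490.2, 312.2]))]
top palm_top [(0.8, array([240., 323.]), array([618.5, -29.4]))]
top rocker_box [(0.88, array([336., 411.]), array([ 331.4, -309.1])), (0.78, array([266., 409.]), array([ 554.5, -304.5])), (0.72, array([314., 479.]), array([ 401.5, -527.3]))]
top key_box [(0.58, array([281., 220.]), array([500.2, 297.5])), (0.42, array([317., 309.]), array([390.3,  12.5]))]
top palm_box [(0.95, array([245., 320.]), array([620.1, -18.8])), (0.17, array([320., 344.]), array([380.9, -97.3]))]
top dye_bottle [(0.62, array([208., 255.]), array([742.4,
[... 1479 characters left out ...]
4, array([190., 268.]), array([ 562. , -348.3]))]
scene mallet [(0.73, array([448., 456.]), array([587.5, 463.1]))]
scene brush_cup [(0.68, array([242., 229.]), array([ 740.1, -236.4]))]
scene press_weight [(0.87, array([216., 370.]), array([ 374.1, -112.3]))]
scene bevel_tool [(0.69, array([327., 255.]), array([796.3,  18.3]))]
{'t': 1.6, 'joints': array([ 1. ,  0.5,  1.6, -0. ,  1.1, -0.1]), 'qvel': array([ 0., -0.,  0., -0.,  0., -0.]), 'tau': array([  0. , -61.2, -25.8,   0.1,   0. ,  -0. ]), 'eef_pos': array([275.1, 561.2, 193. ]), 'tcp_rot': array([3.1, 0. , 2.7]), 'ft_force': array([-0.8,  0.8, -0.3]), 'moment': array([ 0., -0., -0.]), 'grip_force': 0.0, 'opening': 1.0001331142551533}
```

View pics/top1.png

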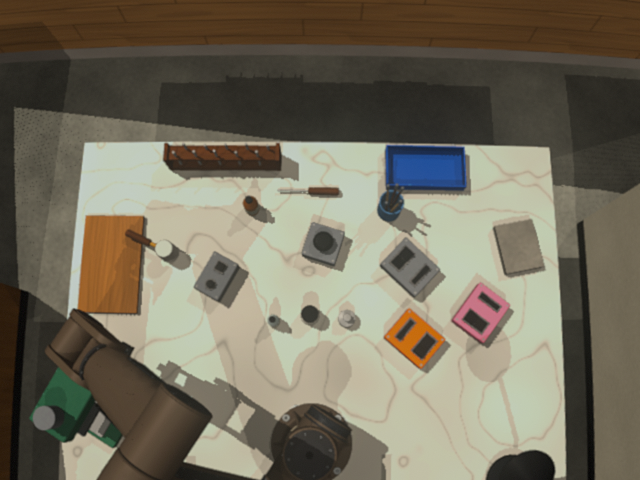

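View pics/scene1.png

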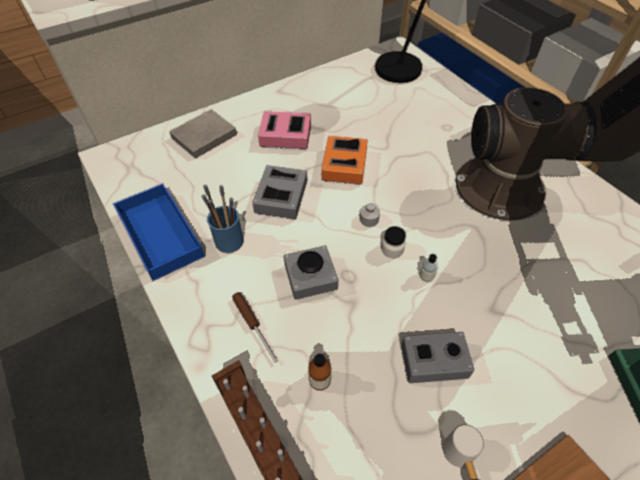

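```bash
cat >> h.py <<'E'
from scipy.spatial.transform import Rotation as Ro
def go(target,s=None):
    s=s or env.state(); R=Ro.from_euler("xyz",s["tcp_rot"])
    d=R.inv().apply(np.array(target)-s["eef_pos"])/60
    print("t",round(s["t"],2),"pos",np.round(s["eef_pos"],1),"yaw deg",np.round(np.degrees(s["tcp_rot"]),1),"F",np.round(s["ft_force"],1),"total units",np.round(d,2))
E
python3 - <<'E'
from h import *
go([480,310,290])
p=eyes.read_camera("wrist");E=np.array(p["extrinsics"]);R=E[:3,:3]
print(-R.T@E[:3,3],R[2],p["fx"])
E
```

```text
t 1.6 pos [275.1 561.2 193. ] yaw deg [180.    0.  153.9] F [-0.8  0.8 -0.3] total units [-4.91 -2.26 -1.62]
[204.29839348 594.6980797  384.35634777] [ 0.25087944 -0.12407033 -0.9600344 ] 351.8215167954632
```

```bash
python3 -m inch '[[[-0.3,-0.1,-0.2],0,1],[[-0.6,-0.3,-0.2],0,1],[[-0.6,-0.3,-0.2],0,1],[[-0.6,-0.3,-0.2],0,1],[[-0.6,-0.3,-0.2],0,1],[[-0.7,-0.3,-0.2],0,1],[[-0.7,-0.3,-0.2],0,1],[[-0.6,-0.3,-0.2],0,1],[[-0.2,-0.1,0],0,1],[[0,0,0],0,1]]'
python3 - <<'E'
from h import *
p=eyes.read_camera("wrist");save(p,"w_key.png")
for n,z in (("square_key_top",68),("round_key_top",68),("key_box",0)):
    print(n,[(round(d["score"],2),np.round(d["centre"]),at_z(p,d["centre"],z)) for d in eyes.spot_point(n,p)[:3]])
go([616,-30,290])
E
```

```text
t: 2.9
eef_pos: [478.5, 307.1, 289.0]
tcp_rot: [3.141, -0.0, 2.684]
ft_force: [-0.2, 0.4, -0.3]
opening: 0.022
grip_force: 0.0
square_key_top [(0.71, array([253., 324.]), array([533.29777468, 288.4549745 ,  68.        ]))]
round_key_top [(0.6, array([202., 328.]), array([478.50353103, 321.09223446,  68.        ]))]
key_box [(0.58, array([220., 325.]), array([510.66583762, 303.35878724,   0.        ]))]
t 3.1 pos [477.6 308.6 288.7] yaw deg [-180.   -0.  154.] F [ 0.1  0.  -0.6] total units [-4.55 -4.06 -0.02]
```

View pics/w_key.png

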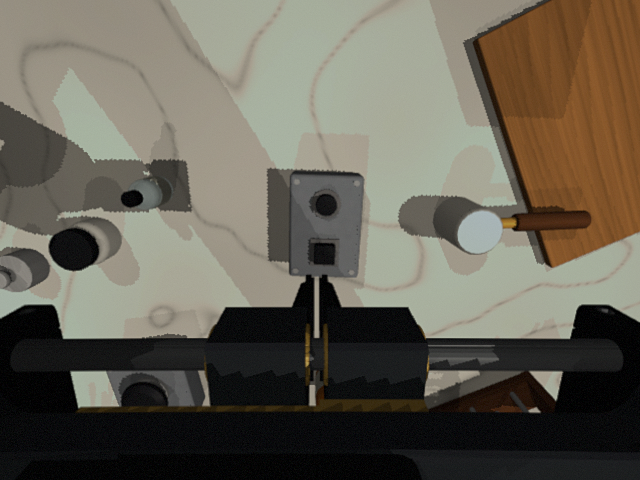

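```bash
python3 - <<'E'
from h import *
go([660,-50,290])
E
python3 -m inch '[[[-0.3,-0.3,0],0,1],[[-0.6,-0.5,0],0,1],[[-0.6,-0.5,0],0,1],[[-0.6,-0.5,0],0,1],[[-0.7,-0.5,0],0,1],[[-0.7,-0.5,0],0,1],[[-0.7,-0.5,0],0,1],[[-0.6,-0.5,0],0,1],[[-0.3,-0.3,0],0,1],[[0,0,0],0,1]]'
python3 - <<'E'
from h import *
p=eyes.read_camera("wrist");save(p,"w_palm.png")
for n,z in (("palm_top",80),("palm_box",0)):
    print(n,[(round(d["score"],2),np.round(d["centre"]),at_z(p,d["centre"],z)) for d in eyes.spot_point(n,p)[:3]])
for d in eyes.cut_out("palm_button",p)[:1]: print(d["centre"],at_z(p,d["centre"],76))
go([630,-315,290])
E
```

```text
t 3.1 pos [477.6 308.6 288.7] yaw deg [-180.   -0.  154.] F [ 0.1  0.  -0.6] total units [-5.36 -4.04 -0.02]
t: 4.35
eef_pos: [644.9, -48.1, 288.3]
tcp_rot: [-3.142, -0.001, 2.685]
ft_force: [-0.2, 0.8, 0.1]
opening: 0.006
grip_force: 0.0
palm_top [(0.97, array([180., 323.]), array([617.14966738, -27.17025561,  80.        ]))]
palm_box [(0.75, array([174., 323.]), array([618.54043446, -27.09627975,   0.        ]))]
[179.2, 321.9] [616.42130343 -28.62941748  76.        ]
t 4.55 pos [644.5 -46.2 289.2] yaw deg [180.   0. 154.] F [-0.2 -0.2  0.2] total units [-1.75 -4.13 -0.01]
```

```bash
python3 -m inch '[[[-0.2,-0.5,0],0,1],[[-0.3,-0.7,0],0,1],[[-0.3,-0.8,0],0,1],[[-0.3,-0.8,0],0,1],[[-0.3,-0.7,0],0,1],[[-0.3,-0.6,0],0.6,1],[[0,0,0],1,1],[[0,0,0],1,1],[[0,0,0],1,1],[[0,0,0],0,1]]'
python3 - <<'E'
from h import *
p=eyes.read_camera("wrist");save(p,"w_rock.png")
for n,z in (("wide_rocker_end",62),("narrow_rocker_end",62),("rocker_box",0)):
    print(n,[(round(d["score"],2),np.round(d["centre"]),at_z(p,d["centre"],z)) for d in eyes.spot_point(n,p)[:3]])
for n in ("wide_rocker","narrow_rocker"):
  for d in eyes.cut_out(n,p)[:3]:
    m=d["mask"].astype(np.uint8);r=cv2.minAreaRect(cv2.findNonZero(m));b=cv2.boxPoints(r)
    print(n,d["score"],[np.round(at_z(p,[q[1],q[0]],54)[:2]) for q in b])
go([590,-291,100])
E
```

```text
t: 5.8
eef_pos: [628.4, -312.3, 289.2]
tcp_rot: [3.141, 0.0, 2.373]
ft_force: [-0.2, 1.1, 0.1]
opening: 0.003
grip_force: 0.0
wide_rocker_end [(0.93, array([171., 305.]), array([ 588.47478697, -293.95038447,   62.        ])), (0.82, array([163.,  65.]), array([ 390.29061312, -487.69288555,   62.        ]))]
narrow_rocker_end [(0.76, array([170., 242.]), array([ 536.44300369, -346.38969936,   62.        ])), (0.69, array([227.,  85.]), array([ 450.61443618, -533.94357027,   62.        ])), (0.29, array([114., 597.]), array([770.12163367, -17.81613658,  62.        ]))]
rocker_box [(0.91, array([186.,  88.]), array([ 402.47855335, -524.19706622,    0.        ])), (0.72, array([148., 281.]), array([ 548.17766553, -300.35728085,    0.        ])), (0.64, array([ 14., 138.]), array([ 323.44930358, -312.66286486,    0.        ]))]
wide_rocker 0.9 [array([ 290., -354.]), array([ 313., -324.]), array([ 337., -349.]), array([ 313., -380.])]
wide_rocker 0.67 [array([ 342., -518.]), array([ 386., -459.]), array([ 410., -486.]), array([ 365., -546.])]
wide_rocker 0.57 [array([ 533., -265.]), array([ 559., -239.]), array([ 611., -289.]), array([ 584., -317.])]
narrow_rocker 0.75 [array([ 407., -569.]), array([ 451., -512.]), array([ 464., -527.]), array([ 420., -584.])]
narrow_rocker 0.69 [array([ 487., -315.]), array([ 498., -301.]), array([ 551., -349.]), array([ 539., -363.])]
narrow_rocker 0.68 [array([ 348., -292.]), array([ 357., -280.]), array([ 380., -300.]), array([ 371., -313.])]
t 6.1 pos [ 628.2 -313.2  289. ] yaw deg [180.    0.  135.9] F [ 0.7 -0.5  0.4] total units [ 0.72 -0.18  3.15]
```

View pics/w_rock.png

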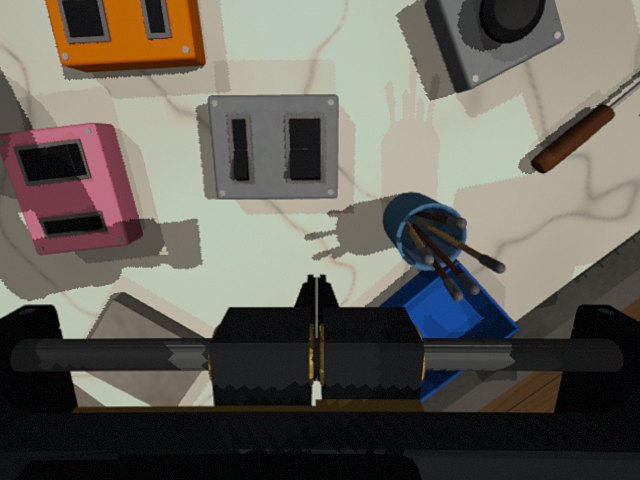

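Look-alikes for the rocker box in this view: orange (20,130), pink (190,75), grey (150,275). The description says grey, so I take that one, with its wide rocker at (150,303) and raised end at (171,305). The square key at (253,324) in the earlier picture is distinct from the round key at (202,328). I'll check the rocker in a crop.

```bash
python3 - <<'E'
from h import *
p=eyes.read_camera("wrist");save(p,"c_rock.png",(80,220,190,360),4)
go([588.5,-293.5,90])
E
```

```text
t 6.15 pos [ 628.1 -313.3  288.9] yaw deg [180.   -0.  135.9] F [0.5 0.6 0.2] total units [ 0.7  -0.22  3.32]
```

View pics/c_rock.png

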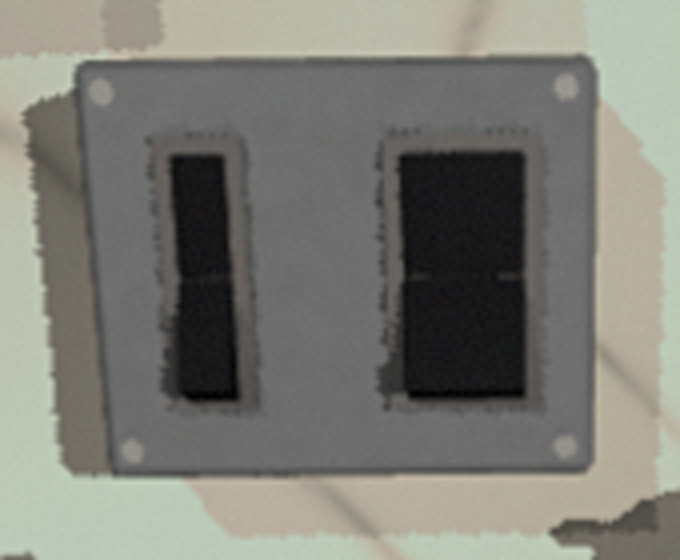

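The crop shows the grey box. Its wide rocker is on the right, and the lower half is raised (shadow at its lower left). I'll descend above that end.

```bash
python3 -m inch '[[[0.2,-0.1,0.2],0,1],[[0.2,-0.1,0.5],0,1],[[0.2,0,0.6],0,1],[[0.1,0,0.6],0,1],[[0,0,0.6],0,1],[[0,0,0.5],0,1],[[0,0,0.3],0,1],[[0,0,0],0,1],[[0,0,0],0,1],[[0,0,0],0,1]]'
python3 - <<'E'
from h import *
go([588.5,-293.5,53])
E
```

```text
t: 7.4
eef_pos: [590.1, -293.1, 92.1]
tcp_rot: [3.141, 0.002, 2.372]
ft_force: [-0.1, 0.6, 0.2]
opening: 0.004
grip_force: 0.0
t 7.4 pos [ 590.1 -293.1   92.1] yaw deg [1.800e+02 1.000e-01 1.359e+02] F [-0.1  0.6  0.2] total units [ 0.02 -0.02  0.65]
```

```bash
python3 -m inch '[[[0,0,0.2],0,1],[[0,0,0.15],0,1],[[0,0,0.05],0,1],[[0,0,0.05],0,1],[[0,0,0.05],0,1],[[0,0,0.05],0,1],[[0,0,0.05],0,1],[[0,0,0.05],0,1],[[0,0,0],0,1],[[0,0,0],0,1]]'
python3 - <<'E'
from h import *
go([588.5,-293.5,53])
E
```

```text
t: 8.65
eef_pos: [589.7, -292.9, 52.0]
tcp_rot: [3.141, 0.0, 2.372]
ft_force: [-0.0, 0.1, 0.4]
opening: 0.005
grip_force: 0.0
t 8.65 pos [ 589.7 -292.9   52. ] yaw deg [180.    0.  135.9] F [-0.   0.1  0.4] total units [ 0.01 -0.02 -0.02]
```

```bash
python3 -m inch '[[[0,0,0.02],0,1],[[0,0,0.02],0,1],[[0,0,0.02],0,1],[[0,0,0],0,1],[[0,0,0],0,1],[[0,0,0],0,1],[[0,0,0],0,1],[[0,0,0],0,1],[[0,0,0],0,1],[[0,0,0],0,1]]'
python3 - <<'E'
from h import *
go([588.5,-293.5,53])
p=eyes.read_camera("wrist");save(p,"w_r2.png")
E
```

```text
t: 9.9
eef_pos: [589.6, -292.8, 48.3]
tcp_rot: [3.141, 0.0, 2.372]
ft_force: [0.3, 0.5, -0.4]
opening: 0.006
grip_force: 0.0
t 9.9 pos [ 589.6 -292.8   48.3] yaw deg [180.    0.  135.9] F [ 0.3  0.5 -0.4] total units [ 0.01 -0.02 -0.08]
```

View pics/w_r2.png

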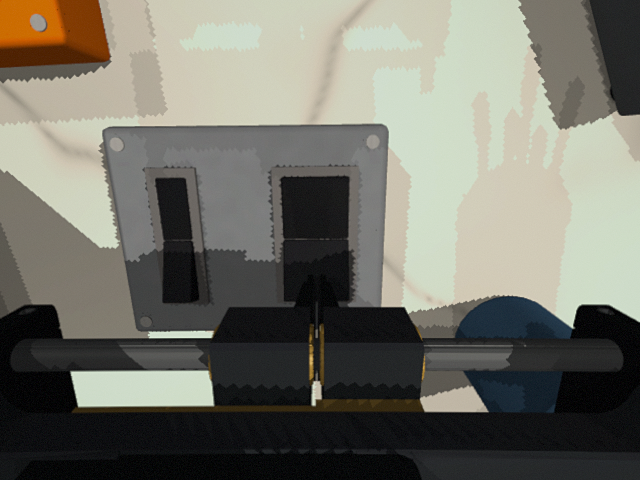

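```bash
python3 - <<'E'
from h import *
p=eyes.read_camera("wrist")
s=env.state()
print("tcp px",proj(p,s["eef_pos"]), "up30/60",proj(p,s["eef_pos"]+[0,0,30]),proj(p,s["eef_pos"]+[0,0,60]))
for n,z in (("wide_rocker_end",55),("narrow_rocker_end",62),("rocker_box",0)):
    print(n,[(round(d["score"],2),np.round(d["centre"]),at_z(p,d["centre"],z)) for d in eyes.spot_point(n,p)[:2]])
# model: box centre & axes
c=np.array([548,-301.]);x=np.array([.72,-.69]);y=np.array([.69,.72])
for a,b,z,n in ((0,36,50,"pivot"),(34,36,50,"end level"),(34,36,64,"end raised"),(-34,36,54,"far level"),(-34,36,66,"far raised"),(34,-40,64,"nar end raised"),(60,75,50,"corner"),(-60,75,50,"corner2"),(-60,-75,50,"corner3")):
    print(n,proj(p,[*(c+a*x+b*y),z]).round())
print(s["joints"],s["tau"],s["ft_force"])
E
```

```text
tcp px [[277.57851293 317.9383389 ]] up30/60 [[300.25484101 318.17143581]] [[331.79742509 318.49596437]]
wide_rocker_end [(0.6, array([285., 316.]), array([ 590.31095389, -294.98636531,   55.        ]))]
narrow_rocker_end [(0.61, array([285., 177.]), array([ 535.34846314, -346.99306527,   62.        ]))]
rocker_box [(0.71, array([218., 265.]), array([ 546.48171582, -301.7340443 ,    0.        ]))]
pivot [[238. 320.]]
end level [[294. 320.]]
end raised [[305. 320.]]
far level [[178. 320.]]
far raised [[180. 320.]]
nar end raised [[305. 182.]]
corner [[333. 384.]]
corner2 [[125. 396.]]
corner3 [[126. 102.]]
[-5.61285998e-01  6.96121433e-01  1.60066884e+00  1.62238817e-04
  8.44791689e-01 -1.36216729e+00] [-2.42414681e-03 -6.89894199e+01 -2.08333254e+01 -1.34084467e-02
  8.86327168e-02  2.20340098e-05] [-0.40602446  0.11401739  0.21657858]
```

```bash
python3 - <<'E'
from h import *
p=eyes.read_camera("scene");save(p,"s_r.png",(110,260,200,360),5)
print(proj(p,env.state()["eef_pos"]))
E
```

```text
[[193.67389289 267.19303288]]
```

View pics/s_r.png

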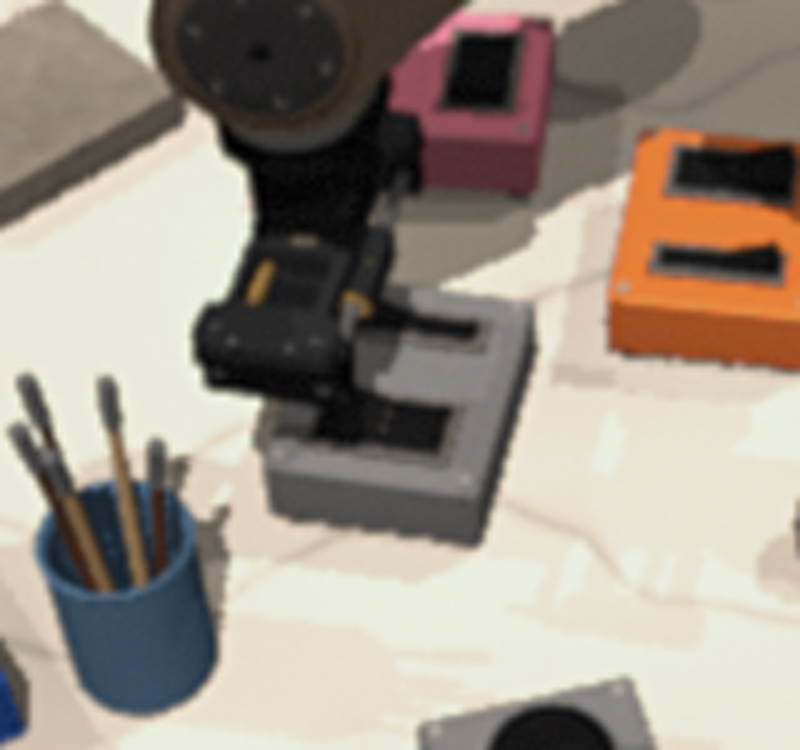

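The scene crop shows the fingertips over the near, raised half of the wide rocker on the grey box (around pixel 190,267), clear of the brush cup. There is no force yet, so I'll keep descending in small steps.

```bash
python3 -m inch '[[[0,0,0.02],0,1],[[0,0,0.02],0,1],[[0,0,0],0,1],[[0,0,0],0,1],[[0,0,0],0,1],[[0,0,0],0,1],[[0,0,0],0,1],[[0,0,0],0,1],[[0,0,0],0,1],[[0,0,0],0,1]]'
python3 - <<'E'
from h import *
s=env.state(); go([588.5,-293.5,53]); print(s["tau"],s["moment"])
E
```

```text
t: 11.45
eef_pos: [589.6, -292.8, 45.9]
tcp_rot: [3.141, 0.0, 2.372]
ft_force: [-0.4, -0.2, 0.6]
opening: 0.005
grip_force: 0.0
t 11.45 pos [ 589.6 -292.8   45.9] yaw deg [180.    0.  135.9] F [-0.4 -0.2  0.6] total units [ 0.01 -0.02 -0.12]
[-2.16809451e-03 -6.90604877e+01 -2.07305807e+01 -1.33986774e-02
  8.85626720e-02  3.46914237e-05] [-0.01908517 -0.05863296  0.05628273]
```

```bash
python3 -m inch '[[[0,0,0.02],0,1],[[0,0,0.02],0,1],[[0,0,0.02],0,1],[[0,0,0.02],0,1],[[0,0,0],0,1],[[0,0,0],0,1],[[0,0,0],0,1],[[0,0,0],0,1],[[0,0,0],0,1],[[0,0,0],0,1]]'
python3 - <<'E'
from h import *
s=env.state(); go([588.5,-293.5,53]); print(s["tau"],s["moment"])
p=eyes.read_camera("wrist");save(p,"w_r3.png",(120,340,80,420),2.3)
E
```

```text
t: 12.7
eef_pos: [589.7, -292.8, 41.1]
tcp_rot: [3.141, 0.0, 2.372]
ft_force: [1.1, -2.0, 3.7]
opening: 0.006
grip_force: 1.6
t 12.7 pos [ 589.7 -292.8   41.1] yaw deg [180.    0.  135.9] F [ 1.1 -2.   3.7] total units [ 0.01 -0.02 -0.2 ]
[ 3.91921867e-01 -6.67963243e+01 -1.81408489e+01  5.91986161e-02
  8.13205987e-01  8.82157819e-04] [-0.32415705 -0.37176268  0.00837327]
```

View pics/w_r3.png

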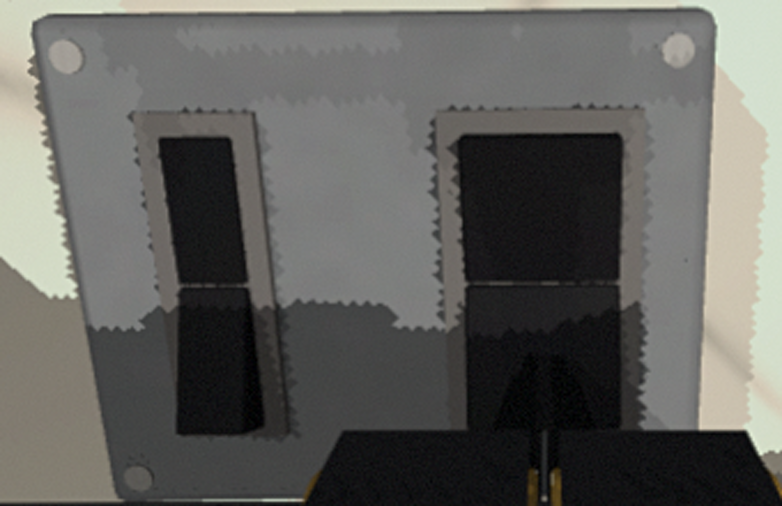

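The crop shows the fingertips at (280,317) pressing on the wide rocker's lower half, and its upper half now looks larger, so it is starting to tip. Force is 3.7 N, which means contact came well below the reported height. I'll keep going until it reaches the stop.

```bash
python3 -m inch '[[[0,0,0.02],0,1],[[0,0,0.02],0,1],[[0,0,0.02],0,1],[[0,0,0],0,1],[[0,0,0],0,1],[[0,0,0],0,1],[[0,0,0],0,1],[[0,0,0],0,1],[[0,0,0],0,1],[[0,0,0],0,1]]'
python3 - <<'E'
from h import *
s=env.state(); go([588.5,-293.5,53]); print(s["tau"],s["moment"])
E
```

```text
t: 14.0
eef_pos: [589.5, -292.7, 37.4]
tcp_rot: [-3.142, -0.0, 2.372]
ft_force: [-0.6, -0.2, 0.1]
opening: 0.002
grip_force: 0.0
t 14.0 pos [ 589.5 -292.7   37.4] yaw deg [-180.    -0.   135.9] F [-0.6 -0.2  0.1] total units [ 0.   -0.02 -0.26]
[-7.19696400e-03 -6.92810941e+01 -2.03734571e+01 -1.37512299e-02
  7.83418701e-02 -4.34432820e-05] [ 0.03077448 -0.03533747 -0.00210961]
```

```bash
python3 -m inch '[[[0,0,0.02],0,1],[[0,0,0.02],0,1],[[0,0,0.02],0,1],[[0,0,0],0,1],[[0,0,0],0,1],[[0,0,0],0,1],[[0,0,0],0,1],[[0,0,0],0,1],[[0,0,0],0,1],[[0,0,0],0,1]]'
python3 - <<'E'
from h import *
s=env.state(); go([588.5,-293.5,53]); print(s["tau"],s["moment"])
E
```

```text
t: 15.25
eef_pos: [589.7, -292.9, 33.9]
tcp_rot: [3.141, 0.0, 2.372]
ft_force: [1.9, -1.0, 2.2]
opening: 0.005
grip_force: 1.0
t 15.25 pos [ 589.7 -292.9   33.9] yaw deg [180.    0.  135.9] F [ 1.9 -1.   2.2] total units [ 0.01 -0.02 -0.32]
[ 2.83473730e-01 -6.78499961e+01 -1.86531973e+01  4.16309957e-02
  5.69676217e-01  8.59223273e-04] [-0.25514545 -0.25760789  0.00144913]
```

```bash
python3 -m inch '[[[0,0,0.02],0,1],[[0,0,0.02],0,1],[[0,0,0],0,1],[[0,0,0],0,1],[[0,0,0],0,1],[[0,0,0],0,1],[[0,0,0],0,1],[[0,0,0],0,1],[[0,0,0],0,1],[[0,0,0],0,1]]'
python3 - <<'E'
from h import *
s=env.state(); go([588.5,-293.5,53]); print(s["tau"],s["moment"])
E
```

```text
t: 16.5
eef_pos: [589.9, -293.0, 32.2]
tcp_rot: [3.141, 0.001, 2.372]
ft_force: [-0.7, -1.5, 8.4]
opening: 0.002
grip_force: 4.3
t 16.5 pos [ 589.9 -293.    32.2] yaw deg [180.    0.  135.9] F [-0.7 -1.5  8.4] total units [ 0.01 -0.02 -0.35]
[ 3.73482490e-01 -6.38697124e+01 -1.75788689e+01  8.39608884e-02
  1.85408480e-01  2.00473252e-03] [-0.1163422  -0.02647004 -0.03703936]
```

```bash
python3 -m inch '[[[0,0,0.02],0,1],[[0,0,0.01],0,1],[[0,0,0],0,1],[[0,0,0],0,1],[[0,0,-0.2],0,1],[[0,0,-0.5],0,1],[[0,0,-0.9],0,1],[[0,0,-0.9],0,1],[[-0.3,0,-0.9],0,1],[[-0.4,0,-0.6],0,1]]'
python3 - <<'E'
from h import *
go([588.5,-293.5,53])
p=eyes.read_camera("wrist");save(p,"w_r4.png",(80,240,190,400),3.7)
for n,z in (("wide_rocker_end",54),("narrow_rocker_end",62),("rocker_box",0)):
    print(n,[(round(d["score"],2),np.round(d["centre"]),at_z(p,d["centre"],z)) for d in eyes.spot_point(n,p)[:3]])
E
```

```text
t: 17.75
eef_pos: [619.9, -321.9, 272.8]
tcp_rot: [3.141, 0.001, 2.372]
ft_force: [0.5, -0.0, -0.2]
opening: 0.006
grip_force: 0.0
t 17.75 pos [ 619.9 -321.9  272.8] yaw deg [1.800e+02 1.000e-01 1.359e+02] F [ 0.5 -0.  -0.2] total units [ 0.71 -0.02  3.66]
wide_rocker_end [(0.86, array([173., 314.]), array([ 588.96772863, -296.30670761,   54.        ])), (0.71, array([158.,  68.]), array([ 384.24599695, -485.10254283,   54.        ]))]
narrow_rocker_end [(0.73, array([224.,  87.]), array([ 446.28088671, -528.44841514,   62.        ])), (0.56, array([173., 250.]), array([ 537.89370492, -348.15514768,   62.        ]))]
rocker_box [(0.89, array([187.,  89.]), array([ 401.40572316, -524.70369536,    0.        ])), (0.84, array([ 10., 141.]), array([ 3.23178820e+02, -3.15408957e+02,  5.68434189e-14])), (0.74, array([147., 288.]), array([ 545.5563589 , -301.71194193,    0.        ]))]
```

View pics/w_r4.png

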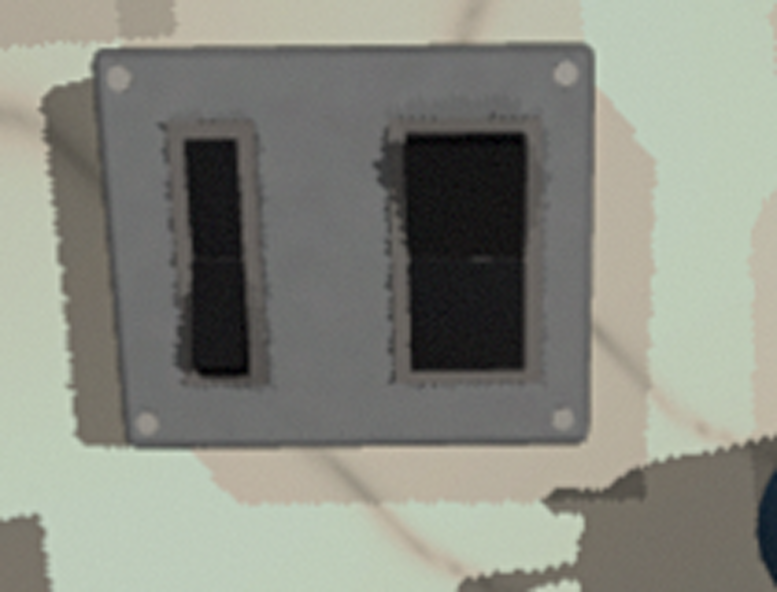

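The wide rocker is fully over: its shadow has moved to the upper left, and the narrow rocker is unchanged. Real tip height is the reported z plus about 21 mm. Next is the square key.

```bash
python3 -m inch '[[[0.4,0.3,0],0,1],[[0.7,0.5,0],0,1],[[0.7,0.6,0],0,1],[[0.8,0.6,0],0,1],[[0.8,0.6,0],0,1],[[0.8,0.6,0],0,1],[[0.8,0.6,0],0,1],[[0.8,0.6,0],0,1],[[0.7,0.6,0],0,1],[[0.7,0.5,0],0,1]]'
python3 - <<'E'
from h import *
go([533.5,288.5,100])
E
```

```text
t: 19.2
eef_pos: [537.6, 217.3, 268.1]
tcp_rot: [-3.139, -0.002, 2.372]
ft_force: [0.5, -0.6, 0.7]
opening: 0.006
grip_force: 0.0
t 19.2 pos [537.6 217.3 268.1] yaw deg [-1.798e+02 -1.000e-01  1.359e+02] F [ 0.5 -0.6  0.7] total units [0.87 0.81 2.8 ]
```

```bash
python3 -m inch '[[[0.5,0.4,0],0,1],[[0.3,0.3,0.2],0,1],[[0,0,0.5],-1,1],[[0,0,0.6],-1,1],[[0,0,0.6],-0.6,1],[[0,0,0.6],0,1],[[0,0,0.3],0,1],[[0,0,0],0,1],[[0,0,0],0,1],[[0,0,0],0,1]]'
python3 - <<'E'
from h import *
p=eyes.read_camera("wrist")
for n in ("square_key_top","round_key_top"):
    print(n,[(round(d["score"],2),np.round(d["centre"]),at_z(p,d["centre"],68)) for d in eyes.spot_point(n,p)[:2]])
go([533.5,288.5,50])
E
```

```text
t: 20.45
eef_pos: [534.2, 279.2, 102.5]
tcp_rot: [3.141, 0.001, 2.599]
ft_force: [-0.1, -0.0, -0.4]
opening: 0.004
grip_force: 0.0
square_key_top [(0.55, array([252., 328.]), array([533.83573332, 287.69471139,  68.        ]))]
round_key_top [(0.85, array([155., 327.]), array([478.66185316, 319.25101677,  68.        ]))]
t 20.6 pos [534.2 279.2 102.3] yaw deg [180.    0.  148.9] F [-0.2 -0.  -0.1] total units [0.09 0.13 0.87]
```

```bash
python3 -m inch '[[[0.08,0.13,0.2],0,1],[[0,0,0.3],0,1],[[0,0,0.2],0,1],[[0,0,0.1],0,1],[[0,0,0.02],0,1],[[0,0,0.02],0,1],[[0,0,0.02],0,1],[[0,0,0.02],0,1],[[0,0,0],0,1],[[0,0,0],0,1]]'
python3 - <<'E'
from h import *
go([533.5,288.5,40])
E
```

```text
t: 21.85
eef_pos: [534.1, 288.3, 49.0]
tcp_rot: [3.141, 0.0, 2.599]
ft_force: [-0.0, -0.0, -0.8]
opening: 0.004
grip_force: 0.0
t 21.85 pos [534.1 288.3  49. ] yaw deg [180.    0.  148.9] F [-0.  -0.  -0.8] total units [ 0.01 -0.    0.15]
```

```bash
python3 -m inch '[[[0,0,0.02],0,1],[[0,0,0.02],0,1],[[0,0,0.02],0,1],[[0,0,0.02],0,1],[[0,0,0.02],0,1],[[0,0,0.02],0,1],[[0,0,0.02],0,1],[[0,0,0],0,1],[[0,0,0],0,1],[[0,0,0],0,1]]'
python3 - <<'E'
from h import *
go([533.5,288.5,40])
E
```

```text
t: 23.1
eef_pos: [534.1, 288.3, 40.6]
tcp_rot: [3.141, 0.0, 2.599]
ft_force: [-1.0, -0.5, 4.8]
opening: 0.006
grip_force: 2.1
t 23.1 pos [534.1 288.3  40.6] yaw deg [180.    0.  148.9] F [-1.  -0.5  4.8] total units [ 0.01 -0.    0.01]
```

Near the stop. I'll push on until the force climbs clearly.

```bash
python3 -m inch '[[[0,0,0.02],0,1],[[0,0,0.02],0,1],[[0,0,0.02],0,1],[[0,0,0],0,1],[[0,0,0],0,1],[[0,0,0],0,1],[[0,0,0],0,1],[[0,0,0],0,1],[[0,0,0],0,1],[[0,0,0],0,1]]'
```

```text
t: 24.35
eef_pos: [534.3, 288.4, 40.2]
tcp_rot: [3.14, 0.001, 2.599]
ft_force: [-11.6, -5.4, 37.8]
opening: 0.007
grip_force: 19.1
```

```bash
python3 -m inch '[[[0,0,-0.3],0,1],[[0,0,-0.7],0,1],[[0,0,-0.8],0,1],[[-0.4,-0.4,-0.3],0,1],[[-0.6,-0.6,0],0,1],[[-0.6,-0.6,0],0,1],[[-0.6,-0.6,0],0,1],[[-0.6,-0.6,0],0,1],[[-0.6,-0.6,0],0,1],[[-0.3,-0.3,0],0,1]]'
python3 - <<'E'
from h import *
for c in ("scene",):
    p=eyes.read_camera(c)
    print([(round(d["score"],2),np.round(d["centre"],1)) for n in ("square_key_top","round_key_top","key_box") for d in eyes.spot_point(n,p)[:1]])
    print(proj(p,[[534,288,68],[534,288,62]]).round(1)); save(p,"s_k.png",(300,400,380,500),6)
go([617,-28,90])
E
```

```text
t: 25.6
eef_pos: [609.7, -19.0, 162.7]
tcp_rot: [-3.142, -0.0, 2.597]
ft_force: [0.2, 0.5, 0.0]
opening: 0.007
grip_force: 0.0
[(0.69, array([352.7, 424.6])), (0.41, array([345.3, 453. ])), (0.88, array([360.7, 431.6]))]
[[349.4 424.6]
 [350.6 424. ]]
t 25.8 pos [609.2 -16.4 162.7] yaw deg [180.   -0.  148.8] F [ 0.1  0.5 -1. ] total units [-0.21 -0.1   1.21]
```

View pics/s_k.png

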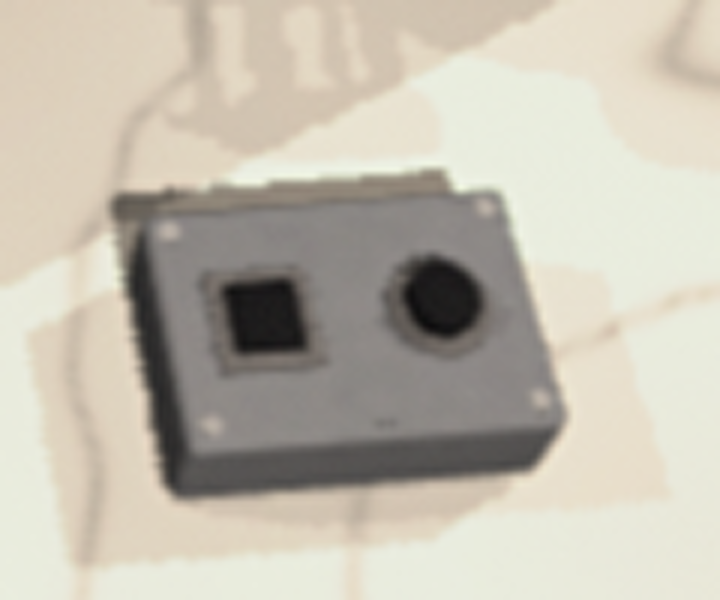

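The square key (352,424) now sits lower than the round key (349,453), and the box has not moved. Now the palm button.

```bash
python3 -m inch '[[[-0.2,-0.1,0.2],0,1],[[0,0,0.5],0,1],[[0,0,0.6],0,1],[[0,0,0.3],0,1],[[0,0,0.08],0,1],[[0,0,0.05],0,1],[[0,0,0.05],0,1],[[0,0,0.02],0,1],[[0,0,0],0,1],[[0,0,0],0,1]]'
python3 - <<'E'
from h import *
go([617,-28,50])
E
```

```text
t: 27.05
eef_pos: [617.1, -27.8, 55.5]
tcp_rot: [3.141, 0.001, 2.598]
ft_force: [1.7, -0.1, 2.9]
opening: 0.004
grip_force: 2.3
t 27.05 pos [617.1 -27.8  55.5] yaw deg [1.800e+02 1.000e-01 1.489e+02] F [ 1.7 -0.1  2.9] total units [-0.   -0.    0.09]
```

Contact made at 3 N. I'll press about 8 mm more, to the stop.

```bash
python3 -m inch '[[[0,0,0.02],0,1],[[0,0,0.02],0,1],[[0,0,0.02],0,1],[[0,0,0.02],0,1],[[0,0,0.02],0,1],[[0,0,0.02],0,1],[[0,0,0],0,1],[[0,0,0],0,1],[[0,0,0],0,1],[[0,0,0],0,1]]'
```

```text
t: 28.3
eef_pos: [617.3, -27.9, 50.1]
tcp_rot: [3.14, 0.003, 2.599]
ft_force: [-5.2, 1.5, 25.4]
opening: 0.006
grip_force: 12.7
```

```bash
python3 - <<'E'
from h import *
go([617,-28,50]); print(env.job_done())
E
```

```text
t 28.3 pos [617.3 -27.9  50.1] yaw deg [179.9   0.2 148.9] F [-5.2  1.5 25.4] total units [ 0. -0.  0.]
the job is handed in; nothing more can be done
None
```

I pressed all three controls in order and handed the job in at 28.3 s: wide rocker tipped over, square key in at its stop, and palm button held down at about 25 N (9 N is fully down). The rocker and key were checked in pictures, the palm button by force only.

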